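Thread the guide rod through both bushings

TASK

Swing the blue arm of the guide stand fully home against its stop pin, so that its bushing stands right over the lower one. Then pull the guide rod out of its wooden rack by the red knob and lower it through the upper bushing and on through the lower one. Finish while still holding the rod still and upright in both bushings, its foot poking out below the lower bushing but clear of the base plate, ready for a colleague to fit the clamp collar; leave the bottle, jar and tape roll where they are.

Things in the scene. Friction and masses are not known exactly. Their poses are not given: they have to be found in the camera images.
- guide_stand: Fixed stand. Origin on the bench under the bushing axis; x points from the bushings to the column, z up. Steel base plate 12 mm thick (x -45 to +115, y +-50 mm). Grey column (x 61 to 113, y +-26 mm, top at 106 mm) carries a fixed lower bracket (30 mm wide, top at 71 mm). Steel stop pin (10 mm thick, top at 130 mm) stands on the column on the +y side of the arm.
- swing_arm (a joint): Angle of the blue swing arm about its vertical pivot (rad). 0: home against the stop pin, its bushing exactly over the lower one, arm along the stand's -x. Grows (to 1.4) as the arm swings out to the stand's -y side, counter-clockwise from above. Friction about 0.12 N m, stays where left, no catch. Push the bar from the stand's -y side to send it home.
- pivot (a point): On the arm's pivot axis at the bar's top face, 126 mm above the bench, x = +85 mm in the stand's frame. The arm is a straight bar 22 mm wide, 110 to 126 mm above the bench, 85 mm from pivot to bushing axis, ending in a round bushing housing 37 mm across; boss 38 mm across at the pivot. Beyond the column nothing lies within 30 mm under the arm.
- upper_bushing (a point): Centre of the top mouth of the brass bushing in the swing arm; moves with the arm, always 130 mm above the bench. Bushing 24 mm high, its axis vertical, bore 12.5 mm across, the top 6 mm flared to 17.5 mm.
- lower_bushing (a point): Centre of the top mouth of the fixed lower bushing, 75 mm above the bench. Bushing 20 mm high (its underside 55 mm above the bench, 43 mm above the base plate), bore 12.5 mm, the top 6 mm flared to 17.5 mm.
- rod_rack: Fixed wooden block 64 x 64 x 70 mm, origin at the centre of its underside, one vertical round hole in the middle of its top, 55 mm deep and 11.6 mm wide.
- rod: Steel guide rod, 0.12 kg or so, standing upright in the rack. Origin: centre of its foot; own z runs up the rod. Shaft 10 mm thick and 130 mm long with a chamfered foot; above it a flange 26 mm across and 4 mm thick (130 to 134 mm); above that the red knob, a cylinder 18 mm across from 134 to 170 mm. In the rack the foot is 15 mm above the bench.
- knob (a point): Middle of the red knob, on the rod's axis 152 mm above its foot: the place to grip.
- solvent_bottle: Bystander: brown bottle with black cap, 46 mm across, 96 mm high, origin at the centre of its underside.
- sample_jar: Bystander: white jar, 36 mm across, 69 mm high, origin at the centre of its underside.
- tape_roll: Bystander: roll of tan tape lying flat, 58 mm across, 18 mm high, origin at the centre of its underside.
Mind the look-alikes: they are no part of the job. Several things have the shape of the rod; the one meant has the colours described above.

How it is judged:
By the outcome, as a careful person would: the job done as asked, in the order asked, and still so for the second after the job is handed in, while the arm keeps its last pose, push and grip.
It also fails if it takes over 53 s, if anything falls off the work surface, if the arm or the gripper's body presses on something with over 40 N, if the wrist force passes 120 N, or if a joint passes its speed limit or range.

ROBOT

A 6-joint arm with a two-finger parallel gripper is mounted at the origin on a cart in front of the work surface, level with it; the furniture and walls round the work are solid. World frame = base frame: x ahead of the robot, y to its left, z up, the work surface at z = 0. Lengths are in m, angles in rad, forces in N, time in s.
With the tool pointing down it reaches from about 0.325 to 0.875 m from the base axis. Payload 4.4 kg.
Tool frame: the origin (TCP) lies at the very end of the fingers, on their centre line; the grasp point (between the pads) lies 19 mm behind it; y points along the fingers, x is the direction in which the jaws open and shut, and the axes are right-handed (so a half turn about y gives the same grasp; the last joint's range is limited). The gripper opens to 85 mm and grips with 20 to 120 N. Pads are 22 mm wide; open, the fingers measure 114 mm over their backs; the gripper's body (76 mm by 85 mm) begins 54 mm behind the grasp point. The pads swing forward as they close: fully open they stand 13 mm farther back than shut.
Start: joints at [1.131, 0.207, 1.542, -0, 1.393, -0.15], TCP at [0.164, 0.551, 0.231] pointing down, gripper open.
Joint ranges: [-2.73, 2.73], [-0.86, 2.22], [0.23, 2.46], [-1.11, 4.25], [0.08, 2.63], [-2.82, 2.82]. Speed limits (rad/s): [2.79, 2.79, 3.14, 3.14, 3.14, 3.14].

INTERFACE

Orientations are given as a unit quaternion [w, x, y, z].
In Python, from plant import r gives the robot as it stands.
- The arm moves only by the tool move_arm, never from a script. Its argument "commands" is a list of rows, each a list of 7 numbers: the turn, a rotation vector about the world's x, y, z normalised to -1 to 1, where 1 is 60 degrees, then the shift along the world's x, y, z normalised to -1 to 1, where 1 is 0.5 m, then the opening, from 0 (shut) to 1 (fully open). A call has 1 to 20 rows; each row is the pose to reach, as a shift and turn from the pose commanded when the call began; what a row does not reach only later rows make up. A row lasts 1/12 s, in which the tool goes at most 41.7 mm and 7.16 degrees, less where a joint would pass 70% of its speed; a pose out of reach is approached as far as the arm can. A call with a number of a shift or a turn outside -1 to 1 is refused whole. A call with a gripper value outside its range is refused whole. The fingers move at their own pace and stop on an object; the grip force is fixed at half the most. Time passes only in rows, so rows that repeat a pose let the fingers close. It gives the time, the measured TCP pose, the force and the opening at its end, in the units of the state.
- r.state(): the state, without advancing time (a new reading comes with each control period).
- r.grab_frame(name): name is "scene" or "side" or "wrist"; returns a dict with "img" (420x560x3 uint8, red, green, blue), "vertical_fov" (degrees; the focal length in pixels is half the picture's height over the tangent of half this angle, whatever the lens; pixels are square), "cx", "cy" (the principal point, pixels), "position" and "rotation" of the camera in the world. Camera axes: x right, y down, z forward; pixel columns grow to the right and rows downward; lengths in m; the calibration is good to about 2 mm. A picture is of the moment at which its call begins. There is no depth.
- r.finish_job(): hands the job in, once; it reports no verdict.
Trained networks look in the newest picture that a camera, given by its name, has taken for a name from the list of things; names that differ only in an ending like _2 or _b are one class to them, and where a whole thing is asked for, a point or a joint stands for the part that bears it (a point fixed in the world has none). Each returns a list of dicts, best first, with "confidence" (0 to 1); they miss things now and then, are a little off and sometimes report something else, mostly with a low value. They report only what shows in the picture. A call takes as long as a camera call. They do not tell look-alikes from the thing itself.
- r.trace(label, camera): "pixels" (420x560 bool, what is visible of it) and "box" ([left, top, right, bottom] in pixels, round what is visible of it).
The state is a dict: "t": time; "joint_positions": joint angles; "joint_velocities": joint speeds; "joint_efforts": joint torques, N m; "eef_pos": TCP position; "eef_rot": TCP orientation; "contact_force": force on the tool from outside, world axes, zero at the start; "wrist_torque": the same for the moment, N m; "gripper_width": finger opening in m.
Only numpy, scipy, OpenCV 4.12 (cv2) and the standard library are available. Lean on these libraries where they do the work, as an engineer would, in place of code of your own. Each camera call takes 0.05 s, during which the arm holds its last target.

## Working session

There is one attempt and no reset: what is moved stays moved. The work goes in short steps, Python scripts to look and compute and a tool call to move; the robot and the scene stay as the last step left them, time stands still between calls to the robot, and variables do not carry over. Pictures are saved under pics/ and viewed, and the job is handed in when it is done.

Besides the shell and the picture viewer there is one more tool, called after "Emit:" by a JSON object that holds its "op" and its "data", one argument or row to a line. move_arm: Moves the arm, as the interface text tells. Its arguments: {"type":"object","properties":{"commands":{"type":"array","items":{"type":"array","items":{"type":"number"}}}},"required":["commands"]}

```bash
mkdir -p pics; ls
cat > h.py <<'E'
import numpy as np, cv2
from plant import r
def grab(n,f):
    d=r.grab_frame(n); cv2.imwrite('pics/'+f,cv2.cvtColor(d['img'],cv2.COLOR_RGB2BGR)); return d
def K(d):
    f=d['img'].shape[0]/2/np.tan(np.radians(d['vertical_fov'])/2); return f,d['cx'],d['cy']
def R(d):
    q=np.array(d['rotation'])
    if q.shape==(3,3): return q
    from scipy.spatial.transform import Rotation as Ro
    return Ro.from_quat(q[[1,2,3,0]]).as_matrix()
def ray(d,u,v):
    f,cx,cy=K(d); w=R(d)@np.array([(u-cx)/f,(v-cy)/f,1]); return np.array(d['position']),w/np.linalg.norm(w)
def onz(d,u,v,z):
    p,w=ray(d,u,v); return p+w*(z-p[2])/w[2]
def proj(d,P):
    f,cx,cy=K(d); c=R(d).T@(np.array(P)-np.array(d['position'])); return np.array([cx+f*c[0]/c[2],cy+f*c[1]/c[2]])
def tri(obs):
    A=np.zeros((3,3));b=np.zeros(3)
    for d,u,v in obs:
        p,w=ray(d,u,v);M=np.eye(3)-np.outer(w,w);A+=M;b+=M@p
    x=np.linalg.solve(A,b); return x,[proj(d,x)-np.array([u,v]) for d,u,v in obs]
E
python3 - <<'E'
from h import *
import pickle
D={}
for n in ['scene','side','wrist']:
    d=grab(n,n+'0.png'); D[n]=d; print(n,d['position'],d['vertical_fov'],d['cx'],d['cy'],np.round(d['rotation'],3).tolist())
    for l in ['guide_stand','swing_arm','rod','rod_rack','upper_bushing','lower_bushing','knob','solvent_bottle','sample_jar','tape_roll']:
        try:
            print(l,[(round(x['confidence'],2),x['box']) for x in r.trace(l,n)])
        except Exception as e: print(l,e)
pickle.dump(D,open('D0.pkl','wb'))
print(r.state())
E
```

```text
pics
scene [ 0.0210836  -0.32267715  0.69504365] 49.267078641355276 275.44445289003085 210.7047716158432 [-0.382, 0.823, -0.381, 0.176]
guide_stand [(0.91, [303.1, 227.3, 397.1, 336.0])]
swing_arm [(0.9, [348.4, 229.4, 396.0, 279.8])]
rod [(0.92, [207.9, 154.6, 222.7, 215.1]), (0.91, [221.9, 213.1, 232.3, 284.2]), (0.75, [236.7, 147.0, 249.2, 210.4]), (0.6, [227.4, 174.6, 241.1, 224.2]), (0.5, [304.7, 227.2, 394.2, 338.6])]
rod_rack [(0.86, [218.5, 210.2, 257.0, 262.6]), (0.57, [352.2, 227.8, 395.0, 279.9])]
upper_bushing [(0.7, [350.7, 227.4, 394.9, 277.7])]
lower_bushing [(0.88, [302.4, 225.5, 394.6, 336.9])]
knob [(0.77, [207.1, 152.0, 225.1, 219.1]), (0.69, [231.2, 174.7, 240.6, 226.3]), (0.59, [219.7, 213.4, 236.0, 280.5]), (0.56, [237.8, 150.6, 245.2, 211.1])]
solvent_bottle [(0.61, [287.4, 183.3, 309.6, 223.2]), (0.5, [302.7, 226.7, 401.2, 337.4])]
sample_jar [(0.33, [301.6, 228.4, 397.5, 338.2])]
tape_roll [(0.86, [221.0, 306.5, 254.1, 343.1])]
side [0.35402624 0.61411006 1.09433732] 42.35951664949881 281.09381513340304 218.29906236796893 [0.04, -0.175, 0.953, -0.243]
guide_s
[... 1077 characters left out ...]
_roll []
{'t': 1.65, 'joint_positions': array([ 1.13047619e+00,  2.06583599e-01,  1.54150320e+00,  6.92933956e-06,
        1.39349190e+00, -1.50506732e-01]), 'joint_velocities': array([ 0.00065846,  0.00030536,  0.00099686,  0.00081712, -0.00059391,
        0.0006074 ]), 'joint_efforts': array([ 1.09331166e-03, -3.83040905e+01, -2.91960382e+01, -2.24026921e-04,
        1.01764042e-03, -7.97002912e-06]), 'eef_pos': array([0.16433396, 0.55102096, 0.23128948]), 'eef_rot': array([ 0.56696446, -0.56695556, -0.42256251,  0.42255607]), 'contact_force': array([-0.45948464, -0.15098502, -0.16280383]), 'wrist_torque': array([ 0.00950766, -0.02625221,  0.00315374]), 'gripper_width': 0.0852980072500574}
```

View images.

View pics/scene0.png

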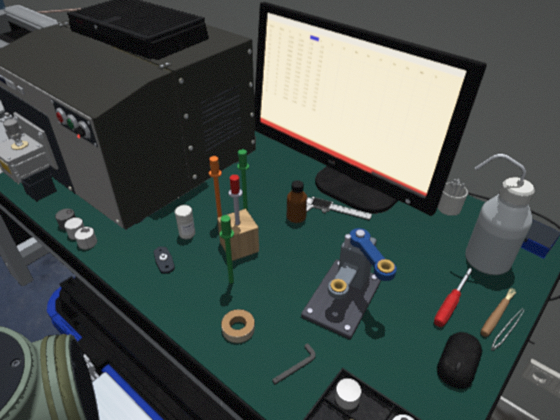

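View pics/side0.png

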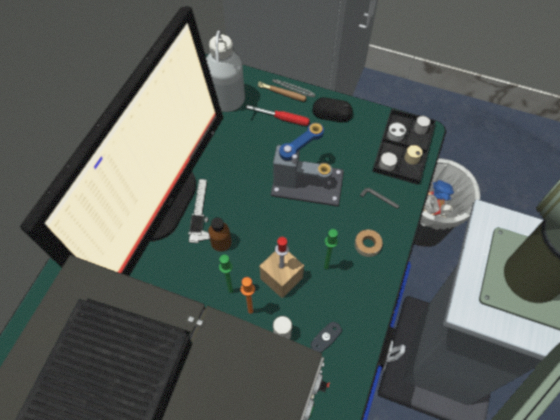

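Run:
```python
import cv2,numpy as np
a=cv2.imread('pics/scene0.png')[140:350,195:415]; b=cv2.imread('pics/side0.png')[110:350,190:400]
cv2.imwrite('pics/sc0z.png',cv2.resize(a,(628,600),interpolation=cv2.INTER_CUBIC))
cv2.imwrite('pics/si0z.png',cv2.resize(b,(525,600),interpolation=cv2.INTER_CUBIC))
```

```text
(no output)
```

View pics/sc0z.png

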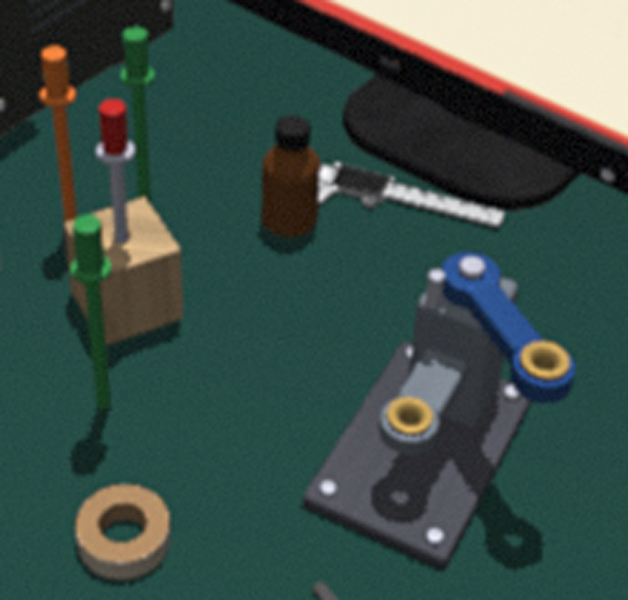

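View pics/si0z.png

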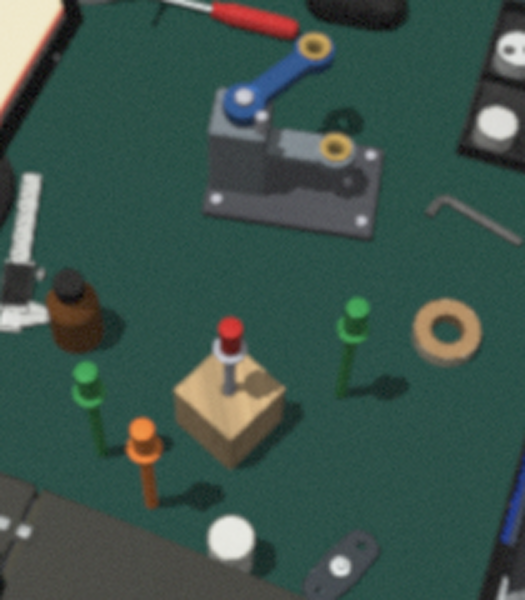

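Run:
```python
from h import *
import pickle
D=pickle.load(open('D0.pkl','rb')); s,d=D['scene'],D['side']
P={'knobtop':((234.6,177.1),(282.4,240.4),.185),'ub':((385.9,265.7),(316,128),.13),'piv':((360.3,232.8),(287.2,148.8),.128),'lb':((339,285),(324.4,169.2),.075),
'greenR(front)':((88/2.855+195,225/2.855+140),(357/2.5+190,307/2.5+110),.17),
'greenBack':((135/2.855+195,35/2.855+140),(87/2.5+190,370/2.5+110),.17),
'orange':((54/2.855+195,54/2.855+140),(142/2.5+190,426/2.5+110),.17),
'cap':((292/2.855+195,127/2.855+140),(68/2.5+190,280/2.5+110),.096),
'tape':((123/2.855+195,522/2.855+140),(447/2.5+190,330/2.5+110),.018)}
for k,(a,b,z) in P.items():
    x,e=tri([(s,*a),(d,*b)]); print(k,np.round(x,4),np.round(e,1).tolist(),'onz',np.round(onz(s,*a,z)[:2],4),np.round(onz(d,*b,z)[:2],4))
# brass blobs & red blob
for n,c in D.items():
    if n=='wrist':continue
    hsv=cv2.cvtColor(c['img'],cv2.COLOR_RGB2HSV)
    for nm,m in [('red',cv2.inRange(hsv,(0,170,80),(6,255,255))|cv2.inRange(hsv,(174,170,80),(180,255,255))),('brass',cv2.inRange(hsv,(15,100,60),(30,255,255)))]:
        k,l,st,ce=cv2.connectedComponentsWithStats(m)
        print(n,nm,[(st[i].tolist(),np.round(ce[i],1).tolist()) for i in range(1,k) if st[i,4]>25])
```

```text
knobtop [0.5037 0.1909 0.1852] [[-0.5, 0.3], [-0.4, -0.5]] onz [0.5051 0.1909] [0.5027 0.1915]
ub [ 0.5403 -0.1224  0.1299] [[-0.2, 0.1], [-0.1, -0.1]] onz [ 0.5405 -0.1226] [ 0.54   -0.1221]
piv [ 0.5807 -0.0463  0.1301] [[-0.3, 0.2], [-0.2, -0.3]] onz [ 0.5836 -0.0455] [ 0.5806 -0.0472]
lb [ 0.4966 -0.0626  0.0738] [[-0.7, 0.4], [-0.4, -0.5]] onz [ 0.4972 -0.0636] [ 0.4952 -0.0608]
greenR(front) [0.4216 0.1334 0.1682] [[-0.5, 0.2], [-0.3, -0.4]] onz [0.4212 0.1316] [0.4207 0.1348]
greenBack [0.5934 0.2564 0.1691] [[-0.2, 0.1], [-0.2, -0.2]] onz [0.593  0.2554] [0.5927 0.2571]
orange [0.5377 0.2835 0.1693] [[-0.1, 0.1], [-0.1, -0.1]] onz [0.5374 0.2826] [0.5373 0.2839]
cap [0.6595 0.1584 0.095 ] [[0.1, -0.1], [0.1, 0.1]] onz [0.6581 0.1576] [0.6594 0.1586]
tape [0.3514 0.0482 0.0174] [[-0.8, 0.4], [-0.5, -0.5]] onz [0.3526 0.0474] [0.3501 0.0493]
scene red [([260, 119, 116, 53, 373], [316.8, 145.8]), ([230, 175, 9, 17, 79], [233.6, 180.9]), ([394, 180, 32, 15, 36], [410.0, 187.2]), ([435, 290, 25, 36, 421], [447.1, 307.7])]
scene brass [([0, 161, 11, 12, 42], [4.9, 166.6]), ([378, 260, 16, 13, 166], [385.6, 265.8]), ([331, 279, 15, 13, 153], [338.0, 285.0]), ([222, 310, 32, 26, 516], [237.5, 322.2])]
side red [([275, 112, 34, 13, 223], [291.9, 117.7]), ([278, 238, 9, 13, 78], [281.8, 242.9])]
side brass [([271, 87, 34, 14, 121], [288.2, 93.6]), ([310, 124, 12, 9, 87], [315.7, 128.0]), ([319, 164, 11, 10, 92], [324.0, 168.3]), ([357, 231, 25, 22, 310], [368.5, 240.8])]
```

Run:
```python
from h import *
from scipy.spatial.transform import Rotation as Ro
q=r.state()['eef_rot']; M=Ro.from_quat(q[[1,2,3,0]]).as_matrix(); print(M.round(3)); print('jaw yaw',np.degrees(np.arctan2(M[1,0],M[0,0])))
c=np.array([.1643,.5510,.2313])
piv=np.array([.581,-.0465])
for th in np.arange(.89,-.1,-.1):
    a=np.radians(190.9)+th; u=np.array([np.cos(a),np.sin(a)]); n=np.array([-u[1],u[0]])
    p=piv+.05*u+.0255*n; print(round(th,2),p.round(4),((piv+.05*u+.045*n)).round(4))
```

```text
[[ 0.286 -0.    -0.958]
 [ 0.958  0.     0.286]
 [ 0.    -1.     0.   ]]
jaw yaw 73.39484490369182
0.89 [ 0.5799 -0.1026] [ 0.5971 -0.1118]
0.79 [ 0.5743 -0.1022] [ 0.5905 -0.1131]
0.69 [ 0.5688 -0.1013] [ 0.5838 -0.1137]
0.59 [ 0.5634 -0.0998] [ 0.5771 -0.1137]
0.49 [ 0.5582 -0.0978] [ 0.5704 -0.1129]
0.39 [ 0.5532 -0.0952] [ 0.5639 -0.1115]
0.29 [ 0.5484 -0.0922] [ 0.5574 -0.1095]
0.19 [ 0.544  -0.0887] [ 0.5513 -0.1068]
0.09 [ 0.54   -0.0848] [ 0.5454 -0.1036]
-0.01 [ 0.5364 -0.0806] [ 0.5399 -0.0997]
```

View pics/wrist0.png

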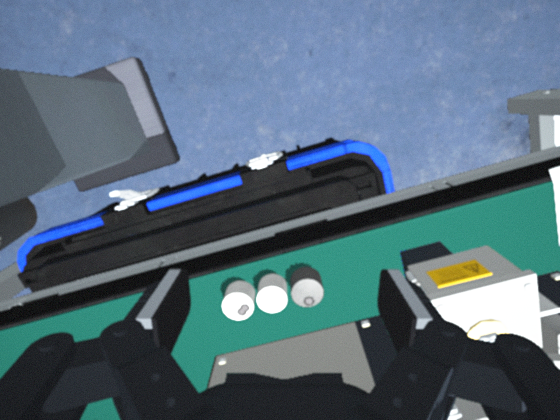

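Run:
```python
from h import *
import pickle
D=pickle.load(open('D0.pkl','rb')); s,d=D['scene'],D['side']
print(onz(s,127,222,0),onz(s,258,152,0),onz(s,20,195,0))
x,e=tri([(s,113,128),(d,322,365)]);print(x,e)
```

```text
[0.39690547 0.44321232 0.        ] [0.80726399 0.41023784 0.        ] [0.28711833 0.72692048 0.        ]
[0.37635015 0.39599793 0.26396521] [array([-10.19035541,   3.22917905]), array([-8.88954354, -9.08103324])]
```

Emit:
{"op": "move_arm", "data": {
  "commands": [
    [0, 0, 0.1, 0.1, -0.25, 0, 0],
    [0, 0, 0.2, 0.2, -0.5, 0, 0],
    [0, 0, 0.3, 0.35, -0.9, 0, 0],
    [0, 0, 0.458, 0.35, -0.9, 0, 0],
    [0, 0, 0.458, 0.35, -0.9, 0, 0],
    [0, 0, 0.458, 0.35, -0.9, 0, 0],
    [0, 0, 0.458, 0.35, -0.9, 0, 0],
    [0, 0, 0.458, 0.35, -0.9, 0, 0],
    [0, 0, 0.458, 0.35, -0.9, 0, 0],
    [0, 0, 0.458, 0.35, -0.9, 0, 0],
    [0, 0, 0.458, 0.35, -0.9, 0, 0],
    [0, 0, 0.458, 0.35, -0.9, 0, 0]
  ]
}}

```text
t: 2.65
eef_pos: [0.3401, 0.0981, 0.2318]
eef_rot: [-0.45, 0.452, 0.545, -0.544]
contact_force: [1.4, 0.2, 0.4]
gripper_width: 0.0001
```

Emit:
{"op": "move_arm", "data": {
  "commands": [
    [0, 0, 0, 0.532, -0.438, 0, 0],
    [0, 0, 0, 0.532, -0.438, 0, 0],
    [0, 0, 0, 0.532, -0.438, 0, 0],
    [0, 0, 0, 0.532, -0.438, 0, 0],
    [0, 0, 0, 0.532, -0.438, 0, 0],
    [0, 0, 0, 0.532, -0.438, 0, 0],
    [0, 0, 0, 0.532, -0.438, 0, 0],
    [0, 0, 0, 0.532, -0.438, 0, 0],
    [0, 0, 0, 0.532, -0.438, -0.12, 0],
    [0, 0, 0, 0.532, -0.438, -0.12, 0],
    [0, 0, 0, 0.532, -0.438, -0.12, 0]
  ]
}}

```text
t: 3.57
eef_pos: [0.6022, -0.1179, 0.1649]
eef_rot: [0.455, -0.447, -0.543, 0.546]
contact_force: [-0.9, 0.2, -1.3]
gripper_width: -0.0003
```

Run:
```python
from h import *
for n in ['scene','side','wrist']:
    d=grab(n,n+'1.png')
a=cv2.imread('pics/scene1.png')[180:340,280:440]; b=cv2.imread('pics/side1.png')[80:220,230:370]
cv2.imwrite('pics/z1.png',np.hstack([cv2.resize(a,(400,400)),cv2.resize(b,(400,400))]))
print(r.state()['eef_pos'])
```

```text
[ 0.60559153 -0.11780945  0.17221879]
```

View pics/z1.png

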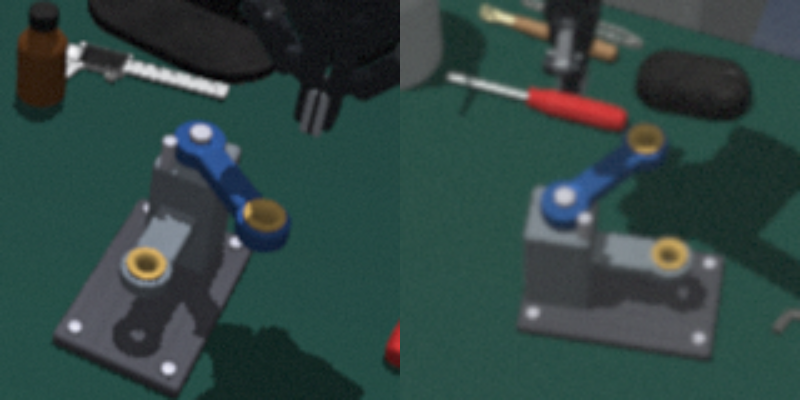

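View pics/wrist1.png

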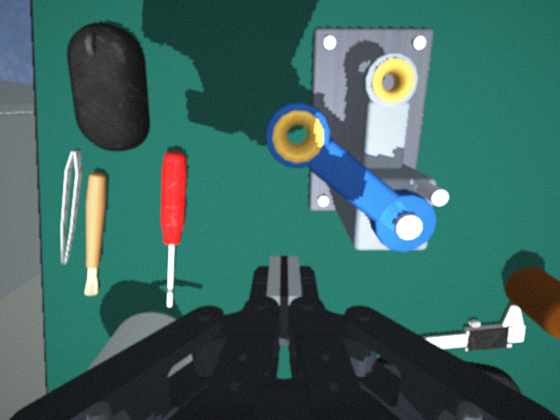

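Run:
```python
from h import *
import pickle
D=pickle.load(open('D0.pkl','rb')); s,d=D['scene'],D['side']
print(onz(s,493,262,0), tri([(s,518,186),(d,222,43)]), tri([(s,375,212-20),(d,197,14)]))
print(r.state()['eef_pos'],r.state()['contact_force'])
for l in ['knob','rod','upper_bushing','lower_bushing','swing_arm']:
    print(l,[(round(x['confidence'],2),x['box']) for x in r.trace(l,'wrist')])
```

```text
[ 0.81269801 -0.24057934  0.        ] (array([ 0.80881055, -0.22791614,  0.19314726]), [array([-0.18516037,  0.12446516]), array([-0.0537004 , -0.16041781])]) (array([ 0.7045404 , -0.07756513,  0.28775101]), [array([ 50.69566947, -56.35298458]), array([38.52353775, 57.33401994])])
[ 0.60559153 -0.11780945  0.17221879] [-0.42381305  0.25320018  0.65120527]
knob []
rod []
upper_bushing [(0.55, [265.5, 101.6, 436.0, 250.1])]
lower_bushing [(0.82, [265.9, 30.2, 446.4, 253.1])]
swing_arm [(0.91, [265.1, 104.2, 435.1, 252.6])]
```

Emit:
{"op": "move_arm", "data": {
  "commands": [
    [0, 0, 0, 0, 0, -0.06, 0],
    [0, 0, 0, 0, 0, -0.118, 0],
    [0, 0, 0, 0, 0, -0.118, 0],
    [0, 0, 0, 0, 0, -0.118, 0],
    [0, 0, 0, -0.025, 0.016, -0.118, 0],
    [0, 0, 0, -0.05, 0.031, -0.118, 0],
    [0, 0, 0, -0.061, 0.032, -0.118, 0],
    [0, 0, 0, -0.072, 0.033, -0.118, 0],
    [0, 0, 0, -0.083, 0.037, -0.118, 0],
    [0, 0, 0, -0.094, 0.04, -0.118, 0],
    [0, 0, 0, -0.104, 0.046, -0.118, 0],
    [0, 0, 0, -0.113, 0.052, -0.118, 0],
    [0, 0, 0, -0.122, 0.059, -0.118, 0],
    [0, 0, 0, -0.126, 0.062, -0.118, 0],
    [0, 0, 0, -0.13, 0.066, -0.118, 0],
    [0, 0, 0, -0.13, 0.066, -0.118, 0]
  ]
}}

```text
t: 5.3
eef_pos: [0.5392, -0.0844, 0.1117]
eef_rot: [0.451, -0.45, -0.545, 0.546]
contact_force: [0.6, -1.5, 0.5]
gripper_width: -0.0001
```

Run:
```python
from h import *
for n in ['scene','side','wrist']:
    d=grab(n,n+'2.png')
a=cv2.imread('pics/scene2.png')[180:340,280:440]; b=cv2.imread('pics/side2.png')[80:220,230:370]
cv2.imwrite('pics/z2.png',np.hstack([cv2.resize(a,(400,400)),cv2.resize(b,(400,400))]))
print(r.state()['eef_pos'],r.state()['contact_force'])
```

```text
[ 0.53924423 -0.08449983  0.11153593] [-0.71351533 -0.69461352  0.24925379]
```

View pics/z2.png

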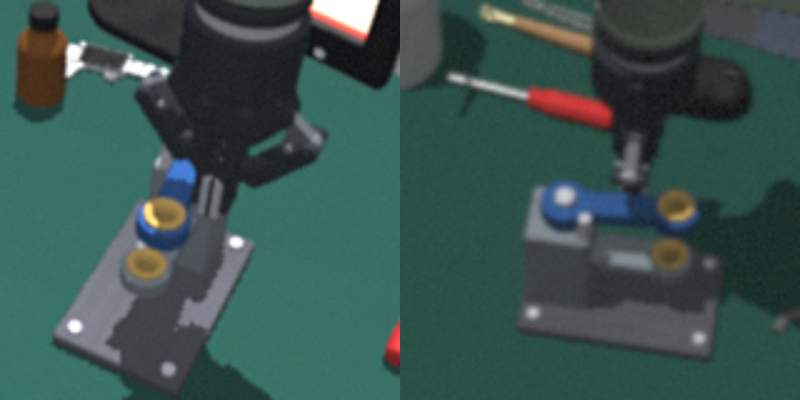

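View pics/wrist2.png

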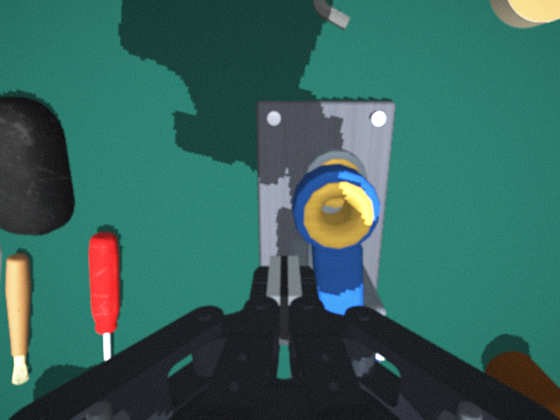

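Emit:
{"op": "move_arm", "data": {
  "commands": [
    [0, 0, 0, -0.001, 0.004, 0, 0],
    [0, 0, 0, -0.002, 0.008, 0, 0],
    [0, 0, 0, -0.002, 0.008, 0, 0]
  ]
}}

```text
t: 5.7
eef_pos: [0.5383, -0.0809, 0.1116]
eef_rot: [0.451, -0.45, -0.545, 0.546]
contact_force: [-1.5, -3.0, 0.0]
gripper_width: 0.0002
```

Emit:
{"op": "move_arm", "data": {
  "commands": [
    [0, 0, 0, -0.001, 0.002, 0, 0],
    [0, 0, 0, -0.001, 0.004, 0, 0],
    [0, 0, 0, -0.001, 0.004, 0, 0]
  ]
}}

```text
t: 5.95
eef_pos: [0.5383, -0.0793, 0.1119]
eef_rot: [0.45, -0.45, -0.545, 0.546]
contact_force: [-1.3, -4.3, -1.1]
gripper_width: -0.0004
```

Emit:
{"op": "move_arm", "data": {
  "commands": [
    [0, 0, 0, -0.001, 0.004, 0, 0],
    [0, 0, 0, -0.001, 0.004, 0, 0],
    [0, 0, 0, -0.001, 0.004, 0, 0]
  ]
}}

```text
t: 6.2
eef_pos: [0.5383, -0.0791, 0.112]
eef_rot: [0.449, -0.451, -0.544, 0.546]
contact_force: [-1.9, -8.6, -3.5]
gripper_width: -0.0001
```

Run:
```python
from h import *
for n in ['side','wrist']:
    d=grab(n,n+'3.png')
a=cv2.imread('pics/wrist3.png')[80:380,200:460]; b=cv2.imread('pics/side3.png')[90:210,250:360]
cv2.imwrite('pics/z3.png',np.hstack([cv2.resize(a,(433,500)),cv2.resize(b,(360,500))]))
print(r.state()['eef_pos'],r.state()['contact_force'])
```

```text
[ 0.53824066 -0.07913639  0.11200272] [-0.14057107 -9.46041011 -3.18175509]
```

View pics/z3.png

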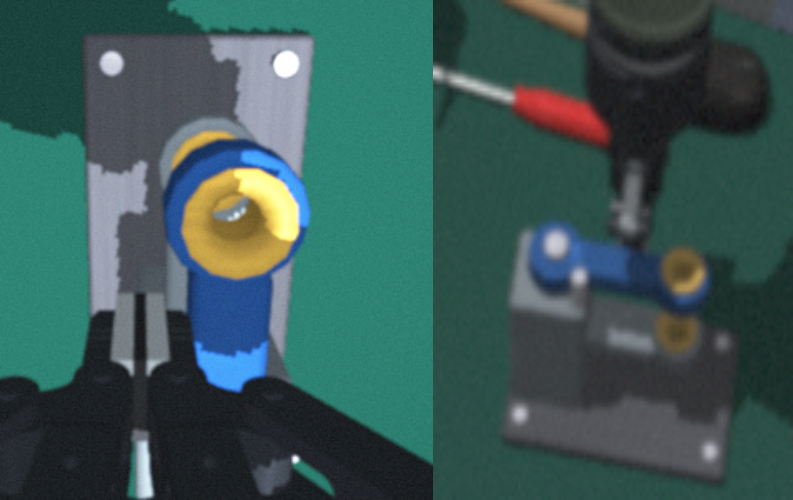

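Emit:
{"op": "move_arm", "data": {
  "commands": [
    [0, 0, 0, 0.008, -0.04, 0, 0],
    [0, 0, 0, 0.008, -0.04, 0, 0],
    [0, 0, 0, 0.008, -0.04, 0.1, 0],
    [0, 0, 0, 0.008, -0.04, 0.28, 0],
    [0, 0, 0, 0.008, -0.04, 0.28, 0.3],
    [0, 0, 0, 0, 0.1, 0.28, 0.5],
    [0, 0, 0, -0.068, 0.53, 0.28, 0.7],
    [0, 0, 0, -0.068, 0.53, 0.28, 0.7],
    [0, 0, 0, -0.068, 0.53, 0.28, 0.7],
    [0, 0, 0, -0.068, 0.53, 0.28, 0.7],
    [0, 0, 0, -0.068, 0.53, 0.28, 0.7],
    [0, 0, 0, -0.068, 0.53, 0.28, 0.7],
    [0, 0, 0, -0.068, 0.53, 0.28, 0.7],
    [0, 0, 0, -0.068, 0.53, 0.28, 0.7]
  ]
}}

```text
t: 7.47
eef_pos: [0.5034, 0.1911, 0.2526]
eef_rot: [-0.449, 0.449, 0.547, -0.546]
contact_force: [0.8, 0.1, -0.4]
gripper_width: 0.0598
```

Run:
```python
from h import *
import pickle
D={n:grab(n,n+'4.png') for n in ['scene','side','wrist']}
pickle.dump(D,open('D4.pkl','wb'))
for n,c in D.items():
    hsv=cv2.cvtColor(c['img'],cv2.COLOR_RGB2HSV)
    for nm,m in [('red',cv2.inRange(hsv,(0,170,80),(6,255,255))|cv2.inRange(hsv,(174,170,80),(180,255,255))),('brass',cv2.inRange(hsv,(15,100,60),(30,255,255)))]:
        k,l,st,ce=cv2.connectedComponentsWithStats(m)
        print(n,nm,[(st[i].tolist(),np.round(ce[i],1).tolist()) for i in range(1,k) if st[i,4]>25])
a=cv2.imread('pics/scene4.png')[220:320,310:410]; b=cv2.imread('pics/side4.png')[100:200,260:360]
cv2.imwrite('pics/z4.png',np.hstack([cv2.resize(a,(400,400),interpolation=2),cv2.resize(b,(400,400),interpolation=2)]))
print(r.state()['eef_pos'],r.state()['contact_force'])
```

```text
scene red [([264, 121, 110, 51, 351], [319.5, 147.0]), ([230, 176, 8, 16, 73], [233.1, 181.4]), ([435, 290, 25, 36, 424], [447.1, 307.7])]
scene brass [([0, 161, 11, 12, 40], [4.8, 166.6]), ([334, 258, 16, 12, 157], [340.9, 263.5]), ([331, 279, 15, 13, 149], [338.2, 285.0]), ([222, 310, 32, 26, 461], [238.2, 322.4])]
side red [([279, 240, 9, 10, 60], [283.1, 244.0])]
side brass [([319, 166, 11, 8, 66], [323.9, 169.4]), ([358, 231, 23, 21, 252], [368.8, 239.6])]
wrist red [([276, 199, 25, 35, 341], [286.7, 212.0]), ([0, 389, 18, 8, 76], [8.5, 392.5]), ([118, 405, 49, 15, 438], [143.3, 412.0])]
wrist brass [([158, 0, 46, 34, 761], [183.2, 17.0]), ([14, 117, 31, 29, 663], [28.9, 130.7]), ([247, 137, 82, 52, 901], [284.2, 159.5]), ([337, 221, 19, 57, 373], [346.6, 248.1]), ([329, 281, 12, 30, 176], [334.2, 296.7]), ([320, 313, 20, 27, 284], [327.5, 325.2])]
[0.50434595 0.18759798 0.25226238] [ 0.8536434  -0.121643    0.82702684]
```

View pics/z4.png

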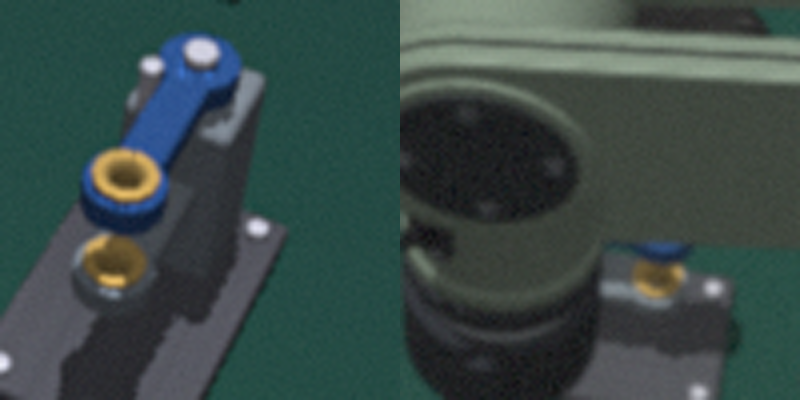

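View pics/wrist4.png

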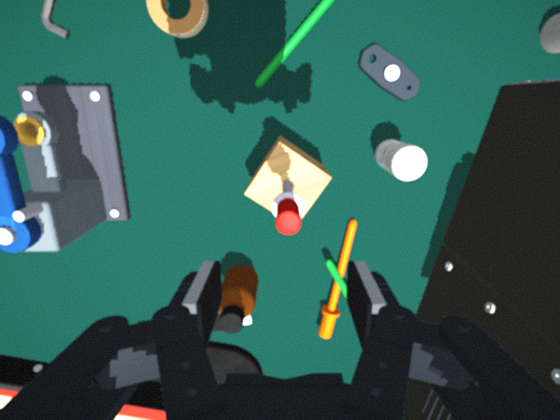

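View pics/side4.png

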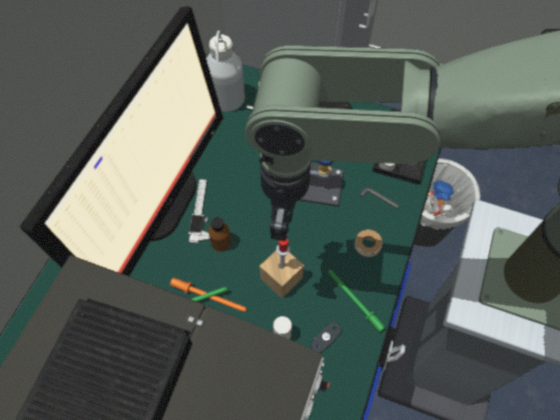

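View pics/scene1.png

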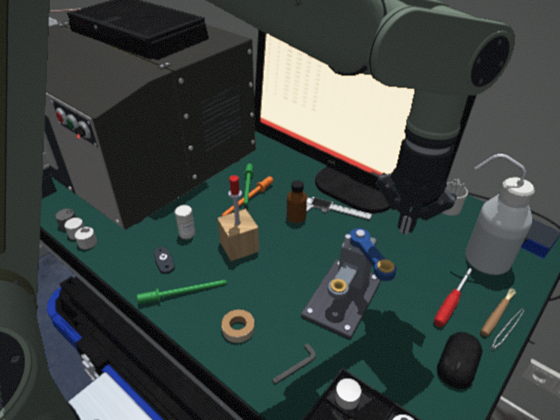

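View pics/side3.png

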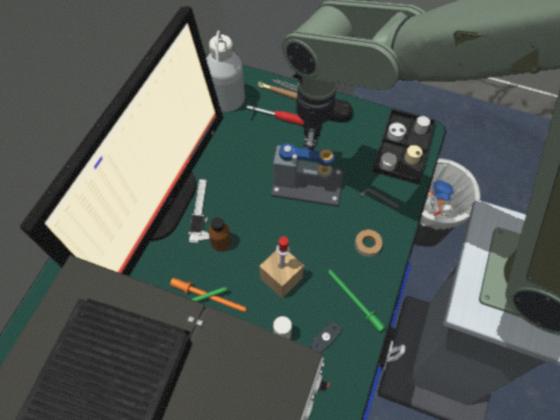

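View pics/side1.png

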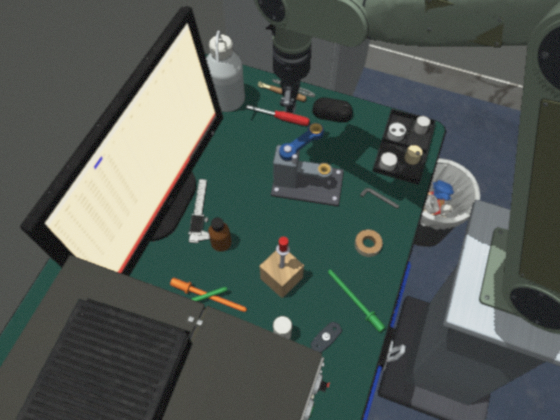

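Run:
```python
from h import *
import pickle
D=pickle.load(open('D4.pkl','rb')); s,d,w=D['scene'],D['side'],D['wrist']
D0=pickle.load(open('D0.pkl','rb'))
print('ub',onz(s,341.5,263.75,.13),'lb',onz(s,338.3,285,.075),onz(d,323.9,168.9,.075),onz(w,31.5,130.5,.075))
print('lb tri',tri([(s,338.6,285),(w,31.5,130.5),(D0['side'],324.3,168.8)]))
print('knob',onz(w,288,221,.185),tri([(s,234.4,177.4),(D0['side'],282.3,240.6),(w,288,221)]))
print(r.state()['eef_pos'])
im=cv2.imread('pics/wrist4.png')
cv2.imwrite('pics/z4w.png',np.hstack([cv2.resize(im[180:260,240:340],(400,320),interpolation=2),cv2.resize(im[90:170,0:100],(400,320),interpolation=2)]))
```

```text
ub [ 0.49620093 -0.06345503  0.13      ] lb [ 0.49640141 -0.0626216   0.075     ] [ 0.49650908 -0.06117377  0.075     ] [ 0.49832744 -0.05929614  0.075     ]
lb tri (array([ 0.49761825, -0.06204696,  0.07312063]), [array([-0.27156143,  0.13480732]), array([-1.53119404, -1.45270884]), array([-0.80761552,  0.11614755])])
knob [0.50303564 0.19138236 0.185     ] (array([0.50349528, 0.19124061, 0.18449878]), [array([-0.51029173,  0.24793415]), array([-0.25422019, -0.30996099]), array([-0.33881867,  0.32570246])])
[0.50434595 0.18759798 0.25226238]
```

View pics/z4w.png

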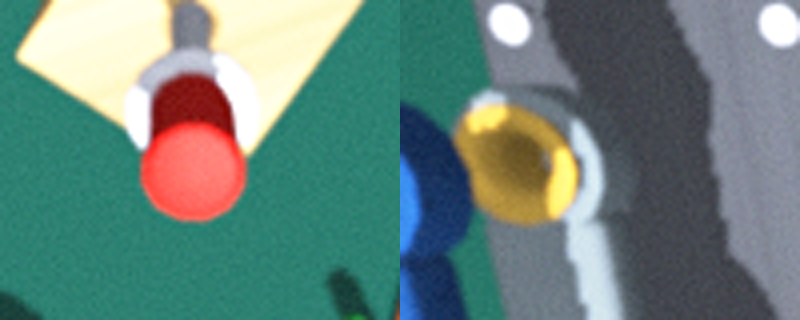

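Emit:
{"op": "move_arm", "data": {
  "commands": [
    [0, 0, 0, -0.001, 0.006, -0.07, 0.7],
    [0, 0, 0, -0.001, 0.006, -0.14, 0.7],
    [0, 0, 0, -0.001, 0.006, -0.196, 0.7],
    [0, 0, 0, -0.001, 0.006, -0.196, 0.7],
    [0, 0, 0, -0.001, 0.006, -0.196, 0.7],
    [0, 0, 0, -0.001, 0.006, -0.196, 0.5],
    [0, 0, 0, -0.001, 0.006, -0.196, 0.3],
    [0, 0, 0, -0.001, 0.006, -0.196, 0.0],
    [0, 0, 0, -0.001, 0.006, -0.196, 0],
    [0, 0, 0, -0.001, 0.006, -0.196, 0],
    [0, 0, 0, -0.001, 0.006, -0.196, 0],
    [0, 0, 0, -0.001, 0.006, -0.196, 0]
  ]
}}

```text
t: 8.62
eef_pos: [0.5055, 0.1915, 0.1567]
eef_rot: [-0.449, 0.451, 0.547, -0.544]
contact_force: [-0.3, -0.4, 6.9]
gripper_width: 0.0161
```

Run:
```python
from h import *
grab('wrist','wrist5.png');grab('scene','scene5.png')
s=r.state();print(s['eef_pos'],s['contact_force'],s['wrist_torque'],s['gripper_width'])
```

```text
[0.50557121 0.19155424 0.15675342] [-0.01327334  0.23614579  6.42573267] [0.02237481 0.00092775 0.03706071] 0.016244679166796186
```

View pics/wrist5.png

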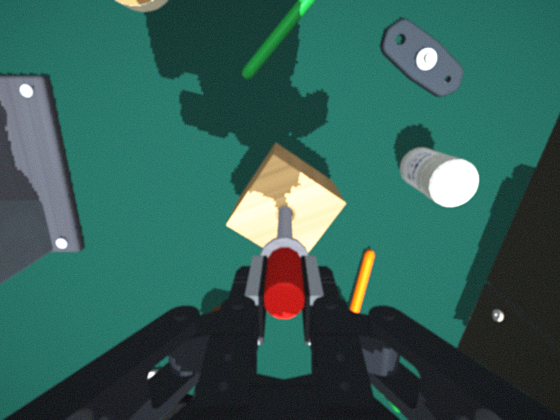

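View pics/scene5.png

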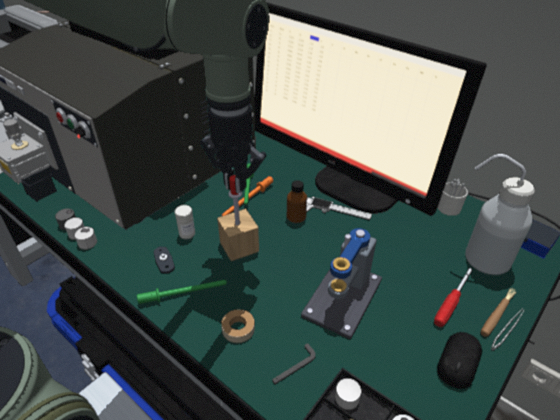

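Emit:
{"op": "move_arm", "data": {
  "commands": [
    [0, 0, 0, 0, 0, 0.02, 0],
    [0, 0, 0, 0, 0, 0.06, 0],
    [0, 0, 0, 0, 0, 0.1, 0],
    [0, 0, 0, 0, 0, 0.15, 0],
    [0, 0, 0, 0, 0, 0.2, 0],
    [0, 0, 0, 0, 0, 0.25, 0],
    [0, 0, 0, 0, 0, 0.29, 0],
    [0, 0, 0, 0, 0, 0.29, 0],
    [0, 0, 0, 0, 0, 0.29, 0]
  ]
}}

```text
t: 9.47
eef_pos: [0.5041, 0.1912, 0.3004]
eef_rot: [-0.45, 0.451, 0.546, -0.545]
contact_force: [0.8, -0.5, -1.6]
gripper_width: 0.0163
```

Run:
```python
from h import *
import pickle
D={n:grab(n,n+'6.png') for n in ['scene','side','wrist']}
pickle.dump(D,open('D6.pkl','wb'))
a=cv2.imread('pics/scene6.png')[120:260,180:280]; b=cv2.imread('pics/side6.png')[170:310,230:330]
cv2.imwrite('pics/z6.png',np.hstack([cv2.resize(a,(400,560),interpolation=2),cv2.resize(b,(400,560),interpolation=2)]))
s=r.state();print(s['eef_pos'],s['contact_force'],s['wrist_torque'],s['gripper_width'])
```

```text
[0.50244297 0.19075999 0.2968543 ] [-0.1799755  0.5553493 -1.7581565] [-0.00677805  0.05161258  0.0067204 ] 0.01622960105897951
```

View pics/wrist6.png

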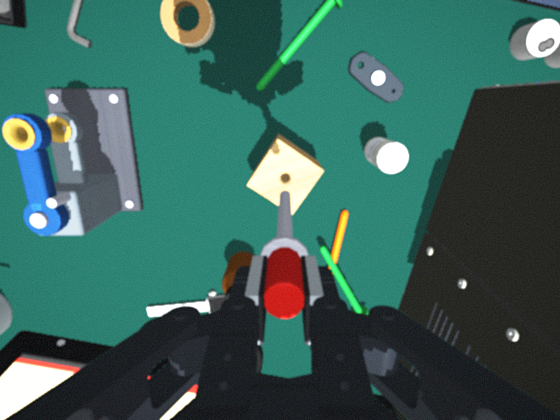

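View pics/z6.png

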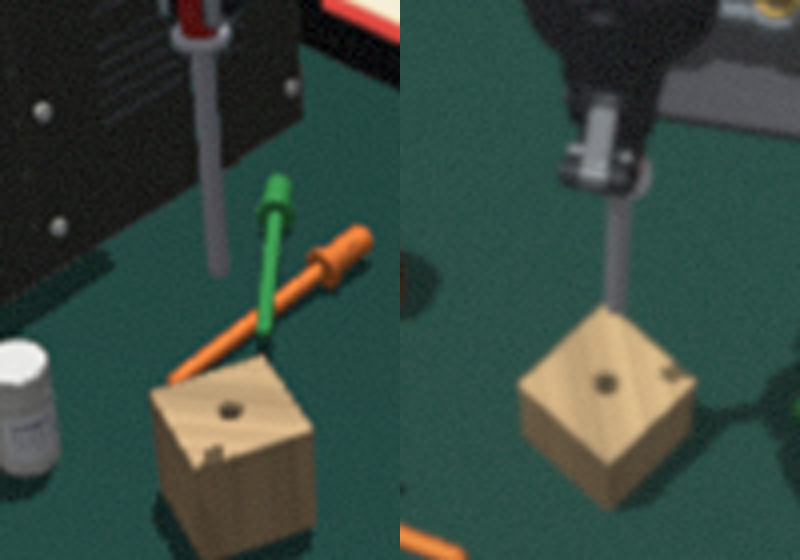

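Run:
```python
from h import *
import pickle
D=pickle.load(open('D6.pkl','rb')); s,d,w=D['scene'],D['side'],D['wrist']
for o in ([(s,234.4,187.6),(w,285.5,195)],[(s,234.4,187.6),(d,284.25,246.5)],[(s,234.4,187.6),(d,284.25,246.5),(w,285.5,195)]):
    x,e=tri(o); print('foot',x.round(4),np.round(e,1).tolist())
x,e=tri([(s,230.8,131.5),(w,285,252)]);print('shaft top',x.round(4),np.round(e,1).tolist())
# predicted for vertical
for P in [(.5035,.1908,.155),(.5025,.1908,.155),(.5045,.1908,.155)]:
  print([proj(c,P).round(1).tolist() for c in (s,d,w)],[proj(c,np.array(P)+[0,0,.13]).round(1).tolist() for c in (s,d,w)])
im=cv2.imread('pics/wrist6.png');cv2.imwrite('pics/z6w.png',cv2.resize(im[180:330,235:335],(500,750//1)[:2] if 0 else (400,600),interpolation=2))
```

```text
foot [0.5027 0.1921 0.1607] [[-0.4, 0.1], [-0.6, 0.6]]
foot [0.5002 0.1906 0.1621] [[-0.8, 0.4], [-0.6, -0.7]]
foot [0.5008 0.1914 0.1621] [[-0.9, 0.1], [-1.0, -0.5], [-0.9, -1.2]]
shaft top [0.501  0.1902 0.2846] [[-0.9, 0.5], [-2.2, 2.6]]
[[235.0, 190.1], [282.0, 246.9], [283.4, 194.5]] [[230.6, 131.1], [282.7, 214.0], [283.0, 259.3]]
[[234.6, 190.4], [282.5, 247.1], [283.6, 193.4]] [[230.2, 131.3], [283.3, 214.2], [283.4, 257.6]]
[[235.3, 189.9], [281.5, 246.7], [283.1, 195.5]] [[231.0, 130.9], [282.2, 213.9], [282.7, 261.0]]
```

View pics/z6w.png

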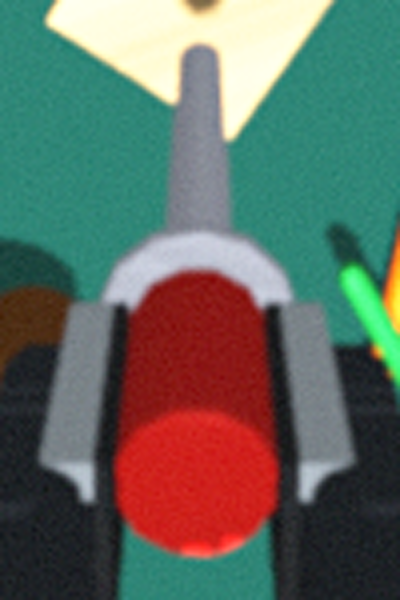

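Emit:
{"op": "move_arm", "data": {
  "commands": [
    [0, 0, 0, -0.001, -0.04, 0, 0],
    [0, 0, 0, -0.002, -0.1, 0, 0],
    [0, 0, 0, -0.004, -0.16, 0, 0],
    [0, 0, 0, -0.006, -0.22, 0, 0],
    [0, 0, 0, -0.007, -0.28, 0, 0],
    [0, 0, 0, -0.008, -0.34, 0, 0],
    [0, 0, 0, -0.009, -0.4, 0, 0],
    [0, 0, 0, -0.01, -0.45, 0, 0],
    [0, 0, 0, -0.011, -0.485, 0, 0],
    [0, 0, 0, -0.012, -0.507, 0, 0],
    [0, 0, 0, -0.012, -0.507, 0, 0],
    [0, 0, 0, -0.012, -0.507, 0, 0],
    [0, 0, 0, -0.012, -0.507, 0, 0]
  ]
}}

```text
t: 10.7
eef_pos: [0.4975, -0.0614, 0.2985]
eef_rot: [-0.451, 0.45, 0.545, -0.545]
contact_force: [0.7, 0.7, -1.4]
gripper_width: 0.0162
```

Run:
```python
from h import *
import pickle
D={n:grab(n,n+'7.png') for n in ['scene','side','wrist']}
pickle.dump(D,open('D7.pkl','wb'))
a=cv2.imread('pics/scene7.png')[180:320,300:400]; b=cv2.imread('pics/side7.png')[80:220,270:370];c=cv2.imread('pics/wrist7.png')[130:340,210:360]
cv2.imwrite('pics/z7a.png',np.hstack([cv2.resize(a,(400,560),interpolation=2),cv2.resize(c,(400,560),interpolation=2)]))
cv2.imwrite('pics/z7b.png',cv2.resize(b,(400,560),interpolation=2))
s=r.state();print(s['eef_pos'],s['contact_force'],s['wrist_torque'],s['gripper_width'],s['t'])
```

```text
[ 0.49783125 -0.06132574  0.29916271] [ 0.17231046 -0.4290754  -1.7006745 ] [-0.00729562  0.01443288 -0.00724178] 0.016224192228157977 10.85
```

View pics/z7a.png

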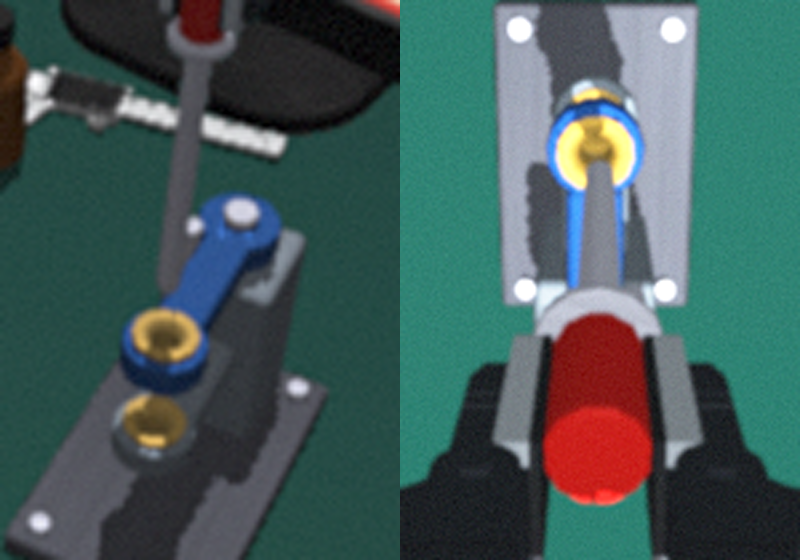

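View pics/z7b.png

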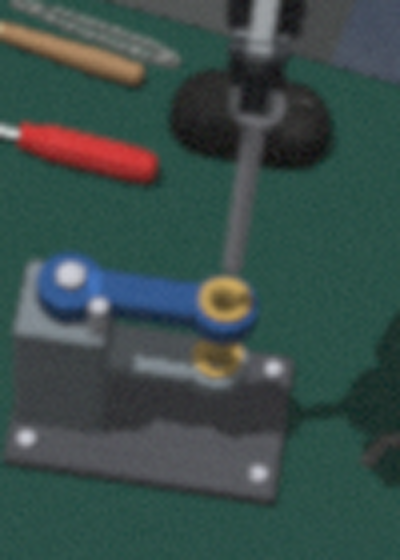

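Run:
```python
from h import *
import pickle
D=pickle.load(open('D7.pkl','rb')); s,d,w=D['scene'],D['side'],D['wrist']
x1,e=tri([(s,342.8,251.6),(d,328.3,147.7)]);print('foot',x1.round(4),np.round(e,1).tolist())
x2,e=tri([(s,341,263.8),(d,326.7,154.8)]);print('ub',x2.round(4),np.round(e,1).tolist())
x3,e=tri([(s,300+202/4,180+50/4),(d,270+253/4,80+118/4)]);print('shafttop',x3.round(4),np.round(e,1).tolist())
wx,wy=210+598/2.667,130+165/2.667; bx,by=210+595/2.667,130+148/2.667
print('wrist: foot',onz(w,wx,wy+1,.157),'ub',onz(w,bx,by,.13))
# shaft center-lines: predicted vertical line through ub in each view
for c,n in((s,'s'),(d,'d'),(w,'w')):
  print(n,[proj(c,[x2[0],x2[1],z]).round(1).tolist() for z in (.13,.157,.285)])
```

```text
foot [ 0.4948 -0.0621  0.1578] [[-0.9, 0.6], [-0.4, -0.7]]
ub [ 0.4954 -0.0625  0.1294] [[-0.3, 0.2], [-0.1, -0.2]]
shafttop [ 0.4953 -0.0621  0.2807] [[-0.7, 0.4], [-0.3, -0.5]]
wrist: foot [0.47144619 0.07312158 0.157     ] ub [0.46924374 0.08361244 0.13      ]
s [[340.7, 263.8], [342.2, 252.4], [350.3, 190.7]]
d [[326.6, 154.4], [327.6, 147.0], [333.2, 107.4]]
w [[282.7, 183.3], [282.6, 190.4], [281.9, 251.9]]
```

Emit:
{"op": "move_arm", "data": {
  "commands": [
    [0, 0, 0, 0, 0, -0.02, 0],
    [0, 0, 0, 0, 0, -0.04, 0],
    [0, 0, 0, 0, 0, -0.053, 0],
    [0, 0, 0, 0, 0, -0.062, 0],
    [0, 0, 0, 0, 0, -0.07, 0],
    [0, 0, 0, 0, 0, -0.078, 0],
    [0, 0, 0, 0, 0, -0.078, 0]
  ]
}}

```text
t: 11.43
eef_pos: [0.4975, -0.0624, 0.2593]
eef_rot: [0.451, -0.45, -0.545, 0.545]
contact_force: [-0.8, -0.2, -1.7]
gripper_width: 0.016
```

```bash
cat > look.py <<'E'
import sys
from h import *
k=sys.argv[1]
D={n:grab(n,n+k+'.png') for n in ['scene','side']}
a=cv2.imread(f'pics/scene{k}.png')[180:320,300:400]; b=cv2.imread(f'pics/side{k}.png')[80:220,270:370]
cv2.imwrite(f'pics/z{k}.png',np.hstack([cv2.resize(a,(400,560),interpolation=2),cv2.resize(b,(400,560),interpolation=2)]))
s=r.state();print(s['eef_pos'],s['contact_force'],s['wrist_torque'],s['gripper_width'],s['t'])
E
python3 look.py 8
```

```text
[ 0.49785216 -0.06251203  0.2602495 ] [ 0.06963057  0.57635062 -1.26264373] [0.01764121 0.01461279 0.00153242] 0.016319727212705228 11.5333
```

View pics/z8.png

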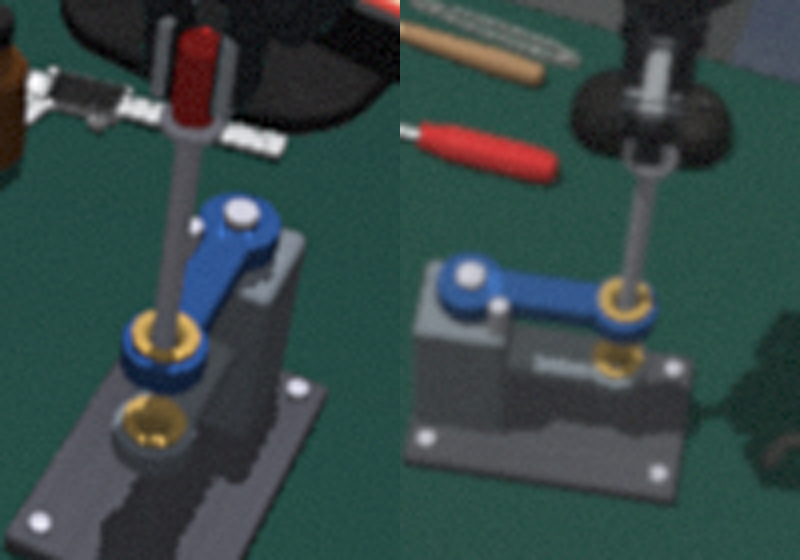

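Emit:
{"op": "move_arm", "data": {
  "commands": [
    [0, 0, 0, 0, 0, -0.016, 0],
    [0, 0, 0, 0, 0, -0.032, 0],
    [0, 0, 0, 0, 0, -0.048, 0],
    [0, 0, 0, 0, 0, -0.064, 0],
    [0, 0, 0, 0, 0, -0.08, 0],
    [0, 0, 0, 0, 0, -0.09, 0],
    [0, 0, 0, 0, 0, -0.1, 0],
    [0, 0, 0, 0, 0, -0.1, 0]
  ]
}}

```text
t: 12.2
eef_pos: [0.4975, -0.0623, 0.209]
eef_rot: [0.451, -0.45, -0.545, 0.545]
contact_force: [-0.0, 0.4, -2.9]
gripper_width: 0.0161
```

```bash
python3 look.py 9
```

```text
[ 0.49777642 -0.06240143  0.21002274] [-0.01608796  0.5041018  -3.2227109 ] [ 0.06858604 -0.24260353  0.02190574] 0.01582860582659948 12.3
```

View pics/z9.png

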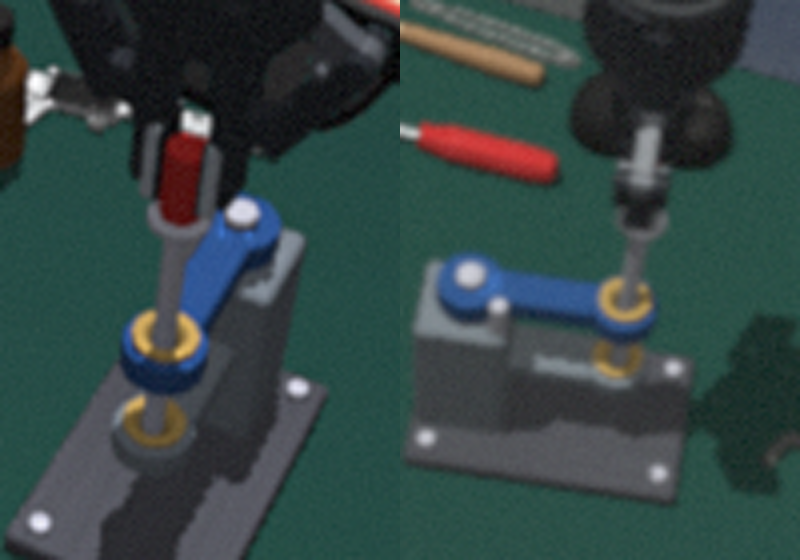

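Emit:
{"op": "move_arm", "data": {
  "commands": [
    [0, 0, 0, 0, 0, -0.008, 0],
    [0, 0, 0, 0, 0, -0.016, 0],
    [0, 0, 0, 0, 0, -0.024, 0],
    [0, 0, 0, 0, 0, -0.024, 0]
  ]
}}

```text
t: 12.63
eef_pos: [0.4977, -0.0624, 0.1975]
eef_rot: [0.45, -0.45, -0.545, 0.545]
contact_force: [1.7, 0.1, -2.7]
gripper_width: 0.0158
```

```bash
python3 look.py 10; python3 -c "
from h import *
for i in range(3):
  grab('wrist','wrist10.png');s=r.state();print(s['contact_force'].round(2),s['wrist_torque'].round(3))"
```

```text
[ 0.49778555 -0.06239288  0.19796131] [ 1.59520229  0.86879794 -1.36597771] [ 0.01572051 -0.33509057 -0.00519218] 0.016324927656109635 12.7333
[ 1.33  0.48 -2.8 ] [ 0.045 -0.299 -0.026]
[ 1.71  1.53 -2.39] [ 0.082 -0.252  0.04 ]
[ 1.55  0.13 -2.2 ] [ 0.085 -0.272 -0.033]
```

View pics/z10.png

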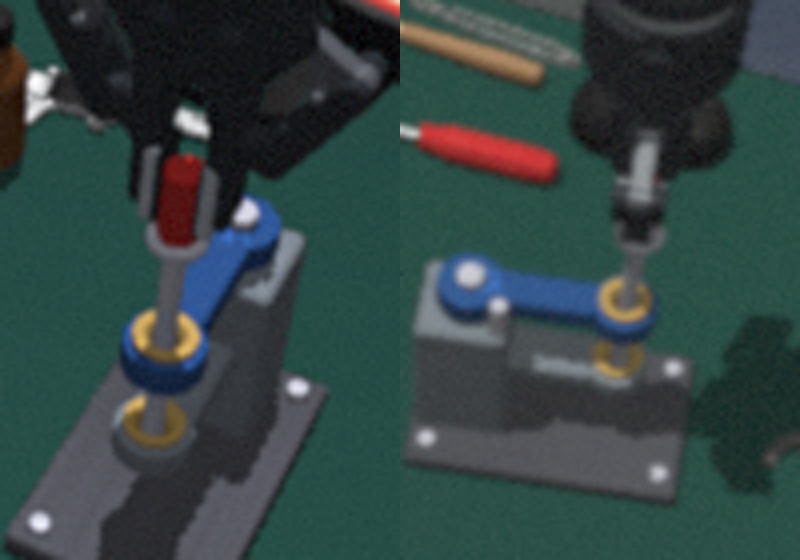

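View pics/wrist10.png

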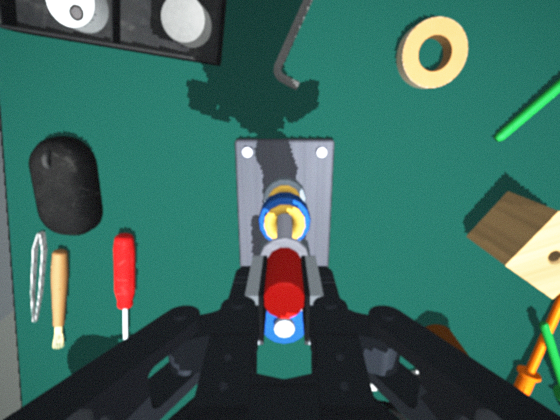

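Emit:
{"op": "move_arm", "data": {
  "commands": [
    [0, 0, 0, 0.002, 0, 0, 0],
    [0, -0.005, 0, 0.002, 0, -0.008, 0],
    [0, -0.01, 0, 0.002, 0, -0.016, 0],
    [0, -0.01, 0, 0.002, 0, -0.016, 0]
  ]
}}

```text
t: 13.22
eef_pos: [0.4978, -0.0623, 0.189]
eef_rot: [-0.448, 0.453, 0.547, -0.543]
contact_force: [0.9, 0.1, -1.1]
gripper_width: 0.0158
```

```bash
python3 -c "
from h import *
for i in range(3):
  grab('wrist','wrist11.png');s=r.state();print(s['eef_pos'].round(4),s['contact_force'].round(2),s['wrist_torque'].round(3))"
```

```text
[ 0.498  -0.0623  0.1894] [-0.   -0.01 -1.17] [-0.01  -0.012  0.027]
[ 0.4982 -0.0624  0.1897] [-0.51 -0.41 -1.31] [-0.027 -0.015  0.007]
[ 0.4985 -0.0625  0.19  ] [ 0.4   0.94 -1.84] [-0.024  0.002  0.016]
```

Emit:
{"op": "move_arm", "data": {
  "commands": [
    [0, 0, 0, 0, 0, -0.01, 0],
    [0, 0, 0, 0, 0, -0.02, 0],
    [0, 0, 0, 0, 0, -0.028, 0],
    [0, 0, 0, 0, 0, -0.028, 0],
    [0, 0, 0, 0, 0, -0.028, 0],
    [0, 0, 0, 0, 0, -0.028, 0]
  ]
}}

```text
t: 13.87
eef_pos: [0.4988, -0.0625, 0.1762]
eef_rot: [-0.448, 0.453, 0.547, -0.543]
contact_force: [-0.5, 0.8, -0.9]
gripper_width: 0.0161
```

```bash
python3 look.py 12; python3 -c "
from h import *
for i in range(3):
  grab('wrist','wrist12.png');s=r.state();print(s['eef_pos'].round(4),s['contact_force'].round(2),s['wrist_torque'].round(3))"
```

```text
[ 0.49899973 -0.06252585  0.1764895 ] [-0.28778445 -0.4774574   0.15925865] [-0.01138946 -0.02353629 -0.00740869] 0.01613701118991397 13.9667
[ 0.499  -0.0626  0.1765] [-0.72  0.19 -1.65] [-0.033 -0.027  0.002]
[ 0.499  -0.0625  0.1765] [ 0.44 -0.29 -0.83] [ 0.003  0.044 -0.019]
[ 0.499  -0.0625  0.1765] [ 0.4   0.37 -1.06] [-0.013  0.016  0.019]
```

View pics/z12.png

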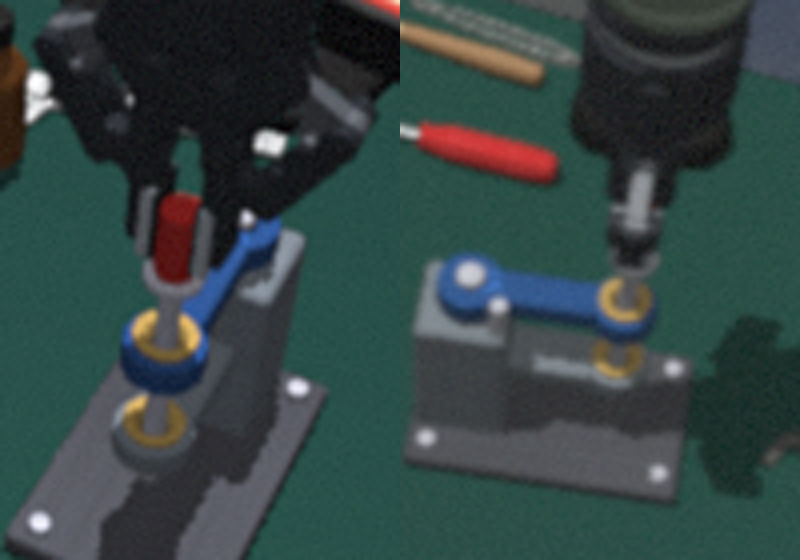

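View pics/scene12.png

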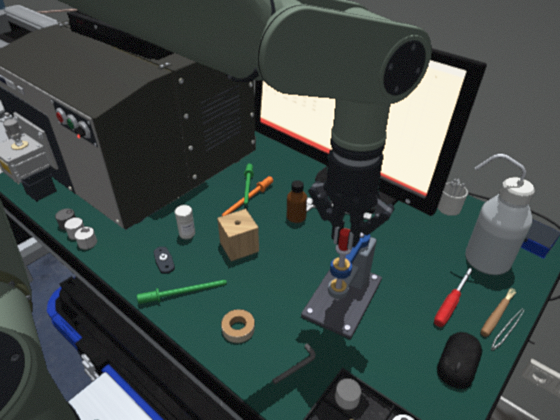

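```bash
python3 -c "
from h import *
print(r.finish_job()); s=r.state(); print(s['t'],s['eef_pos'],s['contact_force'],s['gripper_width'])"
```

```text
the job is handed in; nothing more can be done
None
the job is handed in; nothing more can be done
```

The job is handed in: the blue arm is home against its stop pin. The gripper holds the red-knobbed rod still and upright through both bushings.

- **Swing arm:** I pushed it until it stalled, with the force rising from about 4 to 9 N and almost no movement. In the camera images the upper and lower bushings then agreed within about 1 mm, and the later pictures show no shift.
- **Rod:** It came straight out of the rack. While entering the lower bushing it bound slightly (about 0.3 N m at the wrist). A shift of about 1 mm and a tilt of about 0.6° cleared that. At the last check the forces were about 1 N and the moment was near zero.
- **Rod foot:** It stands about 34 mm above the bench, worked out from the tool height and the flange position. That is about 21 mm below the lower bushing and 22 mm above the base plate. The cameras could not see the foot directly.
- **Time:** About 14 s of the 53 s allowed.

**Other things on the bench:** The bottle, jar and tape roll look unmoved. The three free-standing look-alike rods (two green, one orange) were lying on the bench from my first picture after moving. My path did not pass near them, so I think they toppled by themselves, but I did not see it happen. They stayed on the work surface and I left them there.

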